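# Half-press the camera release with a paintbrush

## Robot

A 6-joint arm with a two-finger parallel gripper is mounted at the origin on the work surface. World frame = base frame: x ahead of the robot, y to its left, z up, the work surface at z = 0. Lengths are in m, angles in rad, forces in N, time in s.
With the tool pointing down it reaches from about 0.3 to 0.775 m from the base axis. Payload 14.6 kg.
Tool frame: the origin (TCP) lies midway between the tips of the shut fingers; the grasp point (between the pads) lies 19 mm behind it; z points along the fingers, y is the line along which they close (so a half turn about z gives the same grasp; the last joint's range is limited). The gripper opens to 94 mm and grips with 3 to 60 N. Pads are 16 mm wide; open, the fingers measure 119 mm over their backs; the gripper's body (75 mm by 177 mm) begins 78 mm behind the grasp point.
Start: joints at [1.142, 0.3, 1.521, -0, 1.321, -0.067], TCP at [0.195, 0.514, 0.205] pointing down, gripper open.
Joint ranges: [-3.03, 3.03], [-0.79, 2.21], [0.23, 2.52], [-1.04, 4.18], [0, 3.07], [-2.55, 2.55]. Speed limits (rad/s): [2.22, 2.22, 2.57, 3.14, 3.14, 3.14].

## Interface

Orientations are given as [roll, pitch, yaw] about the fixed x, y, z axes, in that order (R = Rz(yaw) Ry(pitch) Rx(roll)).
In Python, from station import * gives the robot as it stands.
- The arm moves only by the tool send_rows, never from a script. Its argument "targets" is a list of rows, each an object of numbers: "x", "y", "z": the shift along the world's x, y, z in units of 0.2 m (1.0 is 0.2 m); "spin": the turn about the world's z in units of pi/2 rad (1.0 is pi/2 rad); "claw": the finger opening in mm, from 0 to 94. A call has 1 to 20 rows; each row shifts and turns the commanded pose from where the row before left it; what a row does not reach is not made up. A row lasts 1/10 s, in which the tool goes at most 50 mm and 8.59 degrees, less where a joint would pass 70% of its speed; a pose out of reach is approached as far as the arm can. A call with a number of a shift or a turn outside -1 to 1 is refused whole. A call with a gripper value outside its range is refused whole. The fingers move at their own pace and stop on an object; "force" is the grip in N (left out, the last holds). Time passes only in rows, so rows that do not move let the fingers close. It gives the time, the measured TCP pose, the force, the opening and the grip force at its end, in the units of the state.
- get_obs(): the state, without advancing time (a new reading comes with each control period).
- camera(name): name is "side" or "top" or "wrist"; returns the picture (480x640x3 uint8, blue, green, red); there is no depth.
- camera_model(name): a dict with "fovy" (degrees; the focal length in pixels is half the picture's height over the tangent of half this angle, whatever the lens; pixels are square), "cx", "cy" (the principal point, pixels), "T" (4x4, takes a point from camera to world coordinates). Camera axes: x right, y down, z forward; pixel columns grow to the right and rows downward; lengths in m; the calibration is good to about 2 mm. A picture is of the moment at which its call begins: read the wrist's pose just before it. camera_model takes no time and is no camera call; for the wrist camera it gives the pose at the moment of the call.
- hand_in(): hands the job in; it is judged then, once.
The state is a dict: "time_s": time; "qpos": joint angles; "joint_vel": joint speeds; "tau": joint torques, N m; "ee_pos": TCP position; "eef_rot": TCP orientation; "force": force on the tool from outside, world axes, zero at the start; "moment": the same for the moment, N m; "grip_width": finger opening in m; "grip_force": force on a finger pad.
Only numpy, scipy, OpenCV 4.12 (cv2) and the standard library are available. Lean on these libraries where they do the work, as an engineer would, in place of code of your own. Each camera call takes 0.05 s, during which the arm holds its last target. There are 200 camera calls.

## Task

The camera is to photograph a finished lavender card: pull the tall lavender-purple paintbrush up out of the white brush pot and, keeping it upright in the gripper, use the blunt lower end of its handle to push the orange plunger down inside the black guard tube of the grey camera release. Push the plunger about half-way down (10 mm of its 20 mm), which holds the focus, and never all the way, which would fire the shutter. Finish while still holding the brush there with the plunger half pressed; touch the plunger with nothing but the brush, and leave the other brushes in the pot and the other things on the table where they are.

Things in the scene. Friction and masses are not known exactly. Their poses are not given: they have to be found in the camera images.
- brush_center (a point): Centre of the brush to use, the tallest of three in the pot, upright, hairs up, in any of the holes: 205 mm long, about 60 g. Lower 140 mm: lavender-purple round handle, 14 mm thick, flat blunt lower end; then brass ferrule, 16 mm thick, 42 mm long; then 23 mm of pale hairs up to 20 mm thick. Point on its axis 102.5 mm above the lower end; z axis points to the hairs.
- brush_grip (a point): A good place to grip the brush: on its axis, in the brass ferrule, 160 mm above the lower end and 45 mm below the tip of the hairs (about 166 mm above the table at the start). The other two brushes reach only 131 mm above the table.
- brush_foot (a point): Centre of the flat lower end of the handle, 14 mm in diameter (6 mm above the table at the start).
- stand: White ceramic brush pot, 132 mm across, 75 mm high with the pale wooden bridge (40 x 134 mm) over its mouth; fixed. Three 16 mm holes at y = -40, 0, +40 mm in the pot's frame guide the brushes; a second plate with the same holes lies on its floor. Origin under its centre at table height, z up. A brush is clear when its lower end is above 75 mm.
- brush_blue_center (a point): Centre of a short dark-blue brush (125 mm) that stays in the pot.
- brush_wood_center (a point): Centre of a short bare-wood brush (120 mm) that stays in the pot.
- release: Camera release: grey box 110 (x) x 90 (y) x 45 mm high, fixed; black guard tube upright in the middle of its top, 42 mm outside, 32 mm inside diameter, rim 82 mm above the table. An orange tab on its +x face rides with the plunger past five marks 5 mm apart: green = half-way, lowest (red) = fully down. Origin under its centre at table height, z up.
- guard_rim (a point): Centre of the guard tube's open upper rim, 82 mm above the table.
- plunger_top (a point): Centre of the flat top of the orange plunger, 29 mm in diameter, inside the guard tube: 57 mm above the table at rest, that is 25 mm below the rim; 47 mm above the table when half pressed.
- plunger (a joint): Travel of the plunger in m: 0 = up, at rest; 0.010 = half-way; 0.020 = fully down. It is pressed straight down against a spring: 2 N to start it, 4 N at half-way, 6 N fully down.
- waterjar: White ceramic water jar, 96 mm across, 95 mm high, to be left alone; origin under its centre.
- inkbottle: Amber glass jar, 44 mm across, 65 mm high, to be left alone; origin under its centre.
- taperoll: Roll of masking tape lying flat, 90 mm across, 24 mm high, to be left alone; origin under its centre.
- eraser: White eraser 45 x 22 x 13 mm, to be left alone; origin under its centre.

How it is judged:
On the way:
1. the gripper holds the tall brush with its lower end above the pot's rim (z of brush_foot in the frame of stand above 0.08 m and contact force between the fingers and brush above 1 N), for 0.1 s.
At the end, for the whole second after the job is handed in: The gripper holds the brush, upright within 20 degrees, its lower end resting on the plunger with more than 1.5 N and keeping it steady at half travel within 4 mm (6 to 14 mm); nothing else pushes the plunger; the two other brushes are in the pot and the other things within 30 mm of their start (value of joint plunger between 0.006 and 0.014 m and velocity of joint plunger between -0.01 and 0.01 m/s and contact force between brush and plunger above 1.5 N and contact force between the fingers and brush above 2 N and angle between brush_center's own z axis and vertical below 0.35 rad and distance between brush_foot and plunger_top below 0.025 m and contact force between each of the arm, the fingers and plunger below 0.5 N and distance of each of brush_blue_center, brush_wood_center, waterjar, inkbottle, taperoll, eraser from where it was at the start of the episode below 0.03 m); the arm keeps its last pose, push and grip.
It fails at once if the plunger is pushed all the way (beyond 17.5 mm) (value of joint plunger above 0.0175 m).
It fails at once if the gripper or arm pushes the plunger itself (contact force between the arm and plunger above 0.5 N).
It fails at once if the gripper's fingers push the plunger themselves (contact force between the fingers and plunger above 0.5 N).
It fails at once if another brush is moved by more than 30 mm (distance of any of brush_blue_center, brush_wood_center from where it was at the start of the episode above 0.03 m).
It fails at once if another thing on the table is moved by more than 30 mm (distance of any of waterjar, inkbottle, taperoll, eraser from where it was at the start of the episode above 0.03 m).
It also fails if it takes over 48 s, if anything falls off the work surface, if the arm or the gripper's body presses on something with over 40 N, if the wrist force passes 120 N, or if a joint passes its speed limit or range.

## Working session

There is one attempt and no reset: what is moved stays moved. The work goes in short steps, Python scripts to look and compute and a tool call to move; the robot and the scene stay as the last step left them, time stands still between calls to the robot, and variables do not carry over. Pictures are saved under pics/ and viewed, at most 11 in all, crops included, and the job is handed in when it is done.

Besides the shell and the picture viewer there is one more tool, called after "Call:" as name(argument=value, ...) on one line, values as JSON. send_rows: Moves the arm, as the interface text tells. Its arguments: {"type":"object","properties":{"targets":{"type":"array"},"force":{"type":"number"}},"required":["targets"]}

```bash
mkdir -p pics
python3 - <<'E'
from station import *
import cv2,numpy as np
o=get_obs();print(o['time_s'],o['ee_pos'],o['eef_rot'],o['force'],o['grip_width'])
for n in ["top","side"]:
    cv2.imwrite(f"pics/{n}0.png",camera(n)); m=camera_model(n);print(n,m['fovy'],m['cx'],m['cy'],np.round(m['T'],3).tolist(), [k for k in m])
E
```

```text
0.0 [0.19455355 0.51414813 0.20486956] [-3.14039032e+00 -7.42636832e-05  2.77982818e+00] [-0.0593689  -0.57348077  0.23657278] 0.09431932719891076
top 50.928604949270074 322.2557409246062 236.73834154273433 [[0.018, -0.988, 0.152, 0.43], [-1.0, -0.02, -0.015, 0.001], [0.018, -0.151, -0.988, 0.961], [0.0, 0.0, 0.0, 1.0]] ['fovy', 'cx', 'cy', 'T']
side 54.35951940554224 321.13119465687015 236.54964879833167 [[0.939, -0.239, 0.247, 0.352], [-0.344, -0.64, 0.687, -0.602], [-0.006, -0.73, -0.683, 0.704], [0.0, 0.0, 0.0, 1.0]] ['fovy', 'cx', 'cy', 'T']
```

View pics/top0.png

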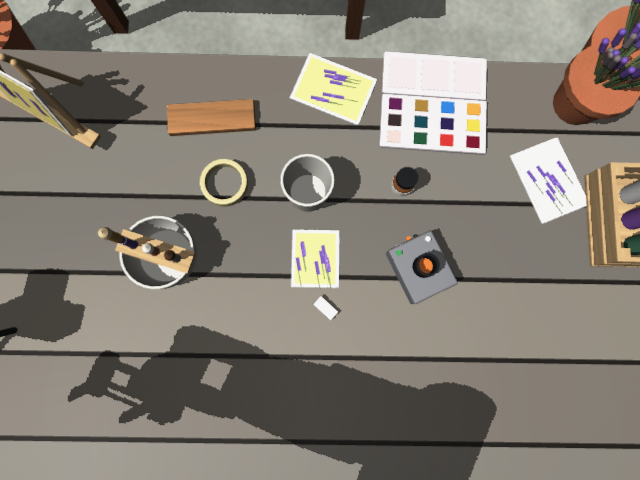

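View pics/side0.png

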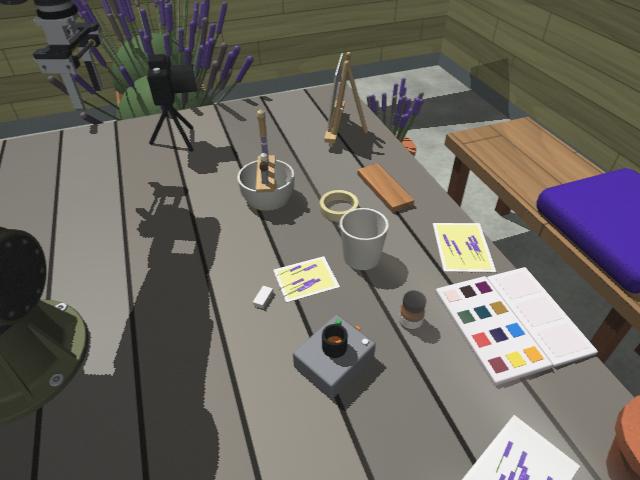

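Top view: the pot is at about (157,252) and the tall brush tip at about (103,233). The release is at about (422,266). I'll enlarge both areas.

Run:
```python
import cv2,numpy as np
t=cv2.imread("pics/top0.png");s=cv2.imread("pics/side0.png")
R=lambda i,x,y,w,h:cv2.resize(i[y:y+h,x:x+w],(400,300),interpolation=cv2.INTER_CUBIC)
cv2.imwrite("pics/crops.png",np.vstack([np.hstack([R(t,85,205,120,90),R(t,375,225,100,75)]),np.hstack([R(s,205,105,140,105),R(s,285,310,100,75)])]))
```

```text
(no output)
```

View pics/crops.png

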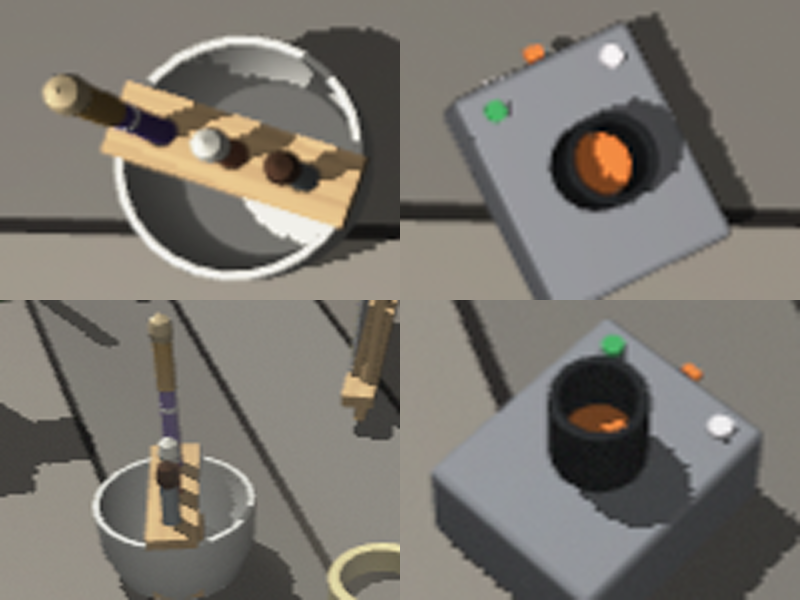

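```bash
cat > h.py <<'E'
from station import *
import cv2,numpy as np
def ray(n,u,v,m=None):
    m=m or camera_model(n);f=240/np.tan(np.radians(m['fovy']/2));T=m['T']
    return T[:3,3],T[:3,:3]@np.array([(u-m['cx'])/f,(v-m['cy'])/f,1])
def atz(n,u,v,z,m=None):
    o,d=ray(n,u,v,m);return o+d*(z-o[2])/d[2]
def tri(a,b):
    A=[];B=[]
    for n,u,v in (a,b):
        o,d=ray(n,u,v);d=d/np.linalg.norm(d);P=np.eye(3)-np.outer(d,d);A.append(P);B.append(P@o)
    return np.linalg.lstsq(np.vstack(A),np.hstack(B),rcond=None)[0]
def proj(n,p,m=None):
    m=m or camera_model(n);f=240/np.tan(np.radians(m['fovy']/2));c=np.linalg.inv(m['T'])@np.append(p,1)
    return c[0]/c[2]*f+m['cx'],c[1]/c[2]*f+m['cy']
E
python3 - <<'E'
from h import *
np.set_printoptions(precision=4,suppress=True)
print('tip',atz('top',104.4,232.5,.209),atz('side',261,112,.209),tri(('top',104.4,232.5),('side',261,112)))
print('junc',atz('top',121.6,239.5,.146),atz('side',263.1,136.5,.146))
print('base',atz('top',135.5,245,.077))
print('rim',atz('top',425.5,264.5,.082),atz('side',335,333.2,.082),tri(('top',425.5,264.5),('side',335,333.2)))
print('plung',atz('top',426,265,.057))
print('pot rim ctr',atz('top',157,252,.075))
# release body corners top at z=.045
for u,v in ((388+0,249.5),(431,231.5),(457,283),):print(atz('top',u,v,.045))
for u,v in ((109,250.5),(117,229.5),(194,253),(188,272)):print('bridge',atz('top',u,v,.075))
E
```

```text
tip [0.5453 0.317  0.209 ] [0.5451 0.3119 0.209 ] [0.5461 0.3184 0.2055]
junc [0.544  0.3148 0.146 ] [0.545  0.3161 0.146 ]
base [0.5444 0.3163 0.077 ]
rim [ 0.5195 -0.1938  0.082 ] [ 0.5203 -0.1968  0.082 ] [ 0.5205 -0.1947  0.0788]
plung [ 0.5212 -0.2002  0.057 ]
pot rim ctr [0.533  0.2785 0.075 ]
[ 0.5495 -0.1333  0.045 ]
[ 0.5847 -0.213   0.045 ]
[ 0.4906 -0.2591  0.045 ]
bridge [0.534  0.3625 0.075 ]
bridge [0.5716 0.3515 0.075 ]
bridge [0.5325 0.2136 0.075 ]
bridge [0.4989 0.2222 0.075 ]
```

Call:
send_rows(targets=[{"z": 0.15, "claw": 94}, {"z": 0.15}, {"x": 0.175, "y": -0.1}, {"x": 0.175, "y": -0.1}, {"x": 0.175, "y": -0.1}, {"x": 0.175, "y": -0.1}, {"x": 0.175, "y": -0.1}, {"x": 0.175, "y": -0.1}, {"x": 0.175, "y": -0.1}, {"x": 0.175, "y": -0.1}, {"x": 0.175, "y": -0.1}, {"x": 0.175, "y": -0.1}, {}, {}])

```text
schema error: expected keys x, y, z, spin, claw
```

Run:
```python
from h import *
o=get_obs();print(o['time_s'],o['ee_pos'],o['eef_rot'],o['force'])
m=camera_model('wrist');print(np.round(m['T'],3).tolist(),m['fovy']); i=camera('wrist');
print(proj('wrist',[.5445,.316,.211],m),proj('wrist',[.5445,.316,.146],m))
cv2.imwrite('pics/w1.png',i)
```

```text
0.1 [0.19459597 0.5141658  0.20494282] [-3.14053617e+00 -2.81772813e-05  2.77980770e+00] [-1.01133937 -0.70995537  0.15492042]
[[0.354, 0.898, 0.263, 0.118], [0.935, -0.339, -0.101, 0.542], [-0.001, 0.282, -0.96, 0.384], [0.0, 0.0, 0.0, 1.0]] 61.44916192186278
(np.float64(245.25574748916608), np.float64(797.3021764324513)) (np.float64(259.2495953582746), np.float64(682.1818438200069))
```

View pics/w1.png

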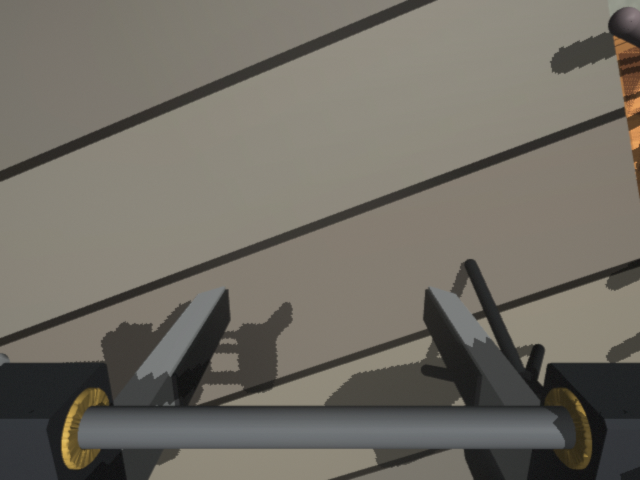

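The move was refused because every row needs all the keys; the wrist picture only shows bare boards and the fingers at the start pose. I'm resending the rows in full.

Call:
send_rows(targets=[{"x": 0, "y": 0, "z": 0.15, "spin": 0, "claw": 94}, {"x": 0, "y": 0, "z": 0.15, "spin": 0, "claw": 94}, {"x": 0.175, "y": -0.1, "z": 0, "spin": 0, "claw": 94}, {"x": 0.175, "y": -0.1, "z": 0, "spin": 0, "claw": 94}, {"x": 0.175, "y": -0.1, "z": 0, "spin": 0, "claw": 94}, {"x": 0.175, "y": -0.1, "z": 0, "spin": 0, "claw": 94}, {"x": 0.175, "y": -0.1, "z": 0, "spin": 0, "claw": 94}, {"x": 0.175, "y": -0.1, "z": 0, "spin": 0, "claw": 94}, {"x": 0.175, "y": -0.1, "z": 0, "spin": 0, "claw": 94}, {"x": 0.175, "y": -0.1, "z": 0, "spin": 0, "claw": 94}, {"x": 0.175, "y": -0.1, "z": 0, "spin": 0, "claw": 94}, {"x": 0.175, "y": -0.1, "z": 0, "spin": 0, "claw": 94}, {"x": 0, "y": 0, "z": 0, "spin": 0, "claw": 94}, {"x": 0, "y": 0, "z": 0, "spin": 0, "claw": 94}])

```text
time_s: 1.55
ee_pos: [0.5449, 0.3139, 0.2647]
eef_rot: [-3.141, -0.001, 2.778]
force: [0.7, 0.2, 0.6]
grip_width: 0.0937
grip_force: 0.0
```

Run:
```python
from h import *
o=get_obs();print(o['time_s'],o['ee_pos'],o['eef_rot'],o['force'])
m=camera_model('wrist'); i=camera('wrist');
print(proj('wrist',[.5445,.316,.211],m),proj('wrist',[.5445,.316,.146],m))
cv2.imwrite('pics/w2.png',i)
```

```text
1.55 [0.54491571 0.313906   0.26471182] [-3.14078390e+00 -9.25065197e-04  2.77848764e+00] [0.66902472 0.18618035 0.59164882]
(np.float64(331.25932743671297), np.float64(265.103386500842)) (np.float64(330.3271464510938), np.float64(237.20982004295823))
```

View pics/w2.png

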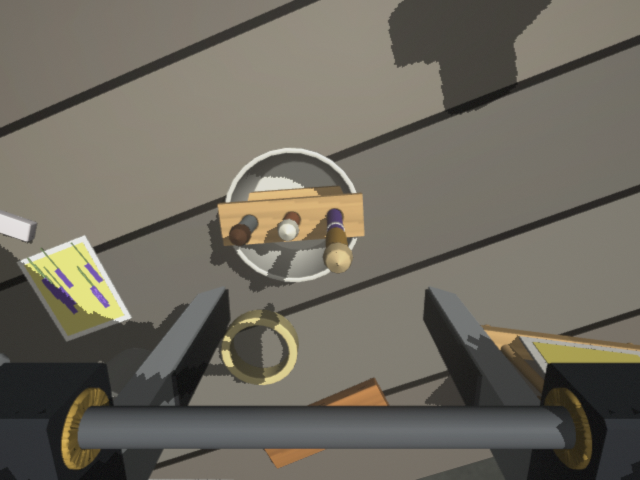

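The brush tip is at about (338,262), 7 px right of where I predicted, so the brush is about 4 mm further in y. I'll correct that, go down to TCP z 0.147 and grip.

Call:
send_rows(targets=[{"x": 0, "y": 0.025, "z": 0, "spin": 0, "claw": 94}, {"x": 0, "y": 0, "z": -0.1, "spin": 0, "claw": 94}, {"x": 0, "y": 0, "z": -0.1, "spin": 0, "claw": 94}, {"x": 0, "y": 0, "z": -0.1, "spin": 0, "claw": 94}, {"x": 0, "y": 0, "z": -0.1, "spin": 0, "claw": 94}, {"x": 0, "y": 0, "z": -0.1, "spin": 0, "claw": 94}, {"x": 0, "y": 0, "z": -0.09, "spin": 0, "claw": 94}, {"x": 0, "y": 0, "z": 0, "spin": 0, "claw": 94}, {"x": 0, "y": 0, "z": 0, "spin": 0, "claw": 60}, {"x": 0, "y": 0, "z": 0, "spin": 0, "claw": 40}, {"x": 0, "y": 0, "z": 0, "spin": 0, "claw": 24}, {"x": 0, "y": 0, "z": 0, "spin": 0, "claw": 24}], force=25)

```text
time_s: 2.8
ee_pos: [0.5448, 0.3195, 0.1482]
eef_rot: [3.141, 0.001, 2.78]
force: [-0.1, -1.0, -0.7]
grip_width: 0.0656
grip_force: 0.0
```

Call:
send_rows(targets=[{"x": 0, "y": 0, "z": 0, "spin": 0, "claw": 0}, {"x": 0, "y": 0, "z": 0, "spin": 0, "claw": 0}, {"x": 0, "y": 0, "z": 0, "spin": 0, "claw": 0}, {"x": 0, "y": 0, "z": 0, "spin": 0, "claw": 0}, {"x": 0, "y": 0, "z": 0, "spin": 0, "claw": 0}, {"x": 0, "y": 0, "z": 0, "spin": 0, "claw": 0}])

```text
time_s: 3.4
ee_pos: [0.5447, 0.3194, 0.1474]
eef_rot: [-3.142, -0.0, 2.78]
force: [0.1, 0.1, -0.3]
grip_width: 0.0183
grip_force: 25.1
```

Call:
send_rows(targets=[{"x": 0, "y": 0, "z": 0.05, "spin": 0, "claw": 0}, {"x": 0, "y": 0, "z": 0.05, "spin": 0, "claw": 0}, {"x": 0, "y": 0, "z": 0.05, "spin": 0, "claw": 0}, {"x": 0, "y": 0, "z": 0.05, "spin": 0, "claw": 0}, {"x": 0, "y": 0, "z": 0.05, "spin": 0, "claw": 0}, {"x": 0, "y": 0, "z": 0.05, "spin": 0, "claw": 0}, {"x": 0, "y": 0, "z": 0.05, "spin": 0, "claw": 0}, {"x": 0, "y": 0, "z": 0.05, "spin": 0, "claw": 0}, {"x": 0, "y": 0, "z": 0.05, "spin": 0, "claw": 0}, {"x": 0, "y": 0, "z": 0.05, "spin": 0, "claw": 0}, {"x": 0, "y": 0, "z": 0.05, "spin": 0, "claw": 0}, {"x": 0, "y": 0, "z": 0.05, "spin": 0, "claw": 0}, {"x": 0, "y": 0, "z": 0.05, "spin": 0, "claw": 0}, {"x": 0, "y": 0, "z": 0, "spin": 0, "claw": 0}, {"x": 0, "y": 0, "z": 0, "spin": 0, "claw": 0}])

```text
time_s: 4.9
ee_pos: [0.5447, 0.3194, 0.2773]
eef_rot: [-3.142, -0.0, 2.78]
force: [0.3, -0.1, 0.2]
grip_width: 0.0179
grip_force: 25.0
```

Run:
```python
from h import *
o=get_obs();p=o['ee_pos'];print(o['time_s'],p,o['force'],o['grip_width'],o['grip_force'])
s=camera('side');t=camera('top')
for n in('side','top'):
  for dz in (-.141,-.001): print(n,dz,np.round(proj(n,p+[0,0,dz]),1))
R=lambda i,x,y:cv2.resize(i[y:y+150,x:x+200],(400,300),interpolation=cv2.INTER_CUBIC)
cv2.imwrite('pics/l.png',np.hstack([R(s,170,60),R(t,20,160)]))
```

```text
4.9 [0.54465362 0.31938832 0.27733934] [ 0.29060419 -0.14784765  0.20386839] 0.017928594602823127 24.99996774480678
side -0.141 [263.  139.5]
side -0.001 [256.8  80.9]
top -0.141 [121.  239.9]
top -0.001 [ 82.4 225.1]
```

View pics/l.png

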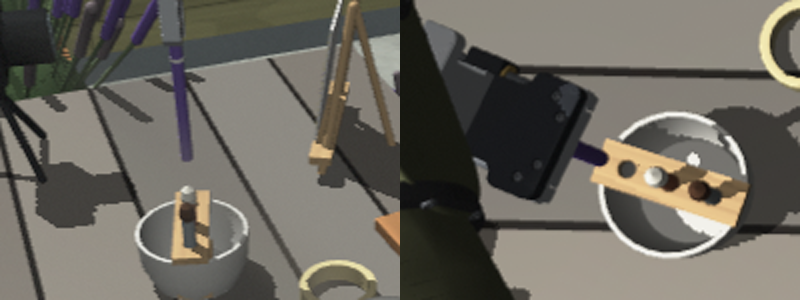

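The brush is lifted and upright. The side view puts its foot at (263,138.5) and I predicted (263,139.5). The other two brushes are still in the pot. Next I'll carry it over the guard tube.

Call:
send_rows(targets=[{"x": -0.008, "y": -0.1, "z": 0, "spin": 0, "claw": 0}, {"x": -0.008, "y": -0.17, "z": 0, "spin": 0, "claw": 0}, {"x": -0.008, "y": -0.17, "z": 0, "spin": 0, "claw": 0}, {"x": -0.008, "y": -0.17, "z": 0, "spin": 0, "claw": 0}, {"x": -0.008, "y": -0.17, "z": 0, "spin": 0, "claw": 0}, {"x": -0.008, "y": -0.17, "z": 0, "spin": 0, "claw": 0}, {"x": -0.008, "y": -0.17, "z": 0, "spin": 0, "claw": 0}, {"x": -0.008, "y": -0.17, "z": 0, "spin": 0, "claw": 0}, {"x": -0.008, "y": -0.17, "z": 0, "spin": 0, "claw": 0}, {"x": -0.008, "y": -0.17, "z": 0, "spin": 0, "claw": 0}, {"x": -0.008, "y": -0.17, "z": 0, "spin": 0, "claw": 0}, {"x": -0.008, "y": -0.17, "z": 0, "spin": 0, "claw": 0}, {"x": -0.008, "y": -0.17, "z": 0, "spin": 0, "claw": 0}, {"x": -0.008, "y": -0.17, "z": 0, "spin": 0, "claw": 0}, {"x": -0.008, "y": -0.17, "z": 0, "spin": 0, "claw": 0}, {"x": 0, "y": -0.09, "z": 0, "spin": 0, "claw": 0}, {"x": 0, "y": 0, "z": 0, "spin": 0, "claw": 0}, {"x": 0, "y": 0, "z": 0, "spin": 0, "claw": 0}, {"x": 0, "y": 0, "z": 0, "spin": 0, "claw": 0}])

```text
time_s: 6.9
ee_pos: [0.5209, -0.1934, 0.2775]
eef_rot: [3.141, -0.0, 2.781]
force: [-0.3, 0.3, -0.4]
grip_width: 0.0177
grip_force: 25.0
```

Run:
```python
from h import *
o=get_obs();p=o['ee_pos'];print(o['time_s'],p,o['eef_rot'],o['force'],o['grip_width'])
s=camera('side');mw=camera_model('wrist');w=camera('wrist')
for dz in (-.141,): print(np.round(proj('side',p+[0,0,dz]),1),np.round(proj('wrist',p+[0,0,dz],mw),1))
for q in ([.5203,-.195,.082],): print('rim',proj('side',q),proj('wrist',q,mw))
a=cv2.resize(s[240:390,235:435],(400,300),interpolation=cv2.INTER_CUBIC)
cv2.imwrite('pics/m.png',np.hstack([a,cv2.resize(w,(400,300))])); cv2.imwrite('pics/m_w.png',w)
```

```text
6.9 [ 0.52087866 -0.19344776  0.27745695] [ 3.14139455e+00 -4.49398092e-05  2.78094792e+00] [-0.31980699  0.28178692 -0.37721104] 0.017704075040691505
[335.  310.3] [327.7 231.2]
rim (np.float64(334.58442607998256), np.float64(332.3155703921832)) (np.float64(325.77647680542105), np.float64(216.97640347937985))
```

View pics/m.png

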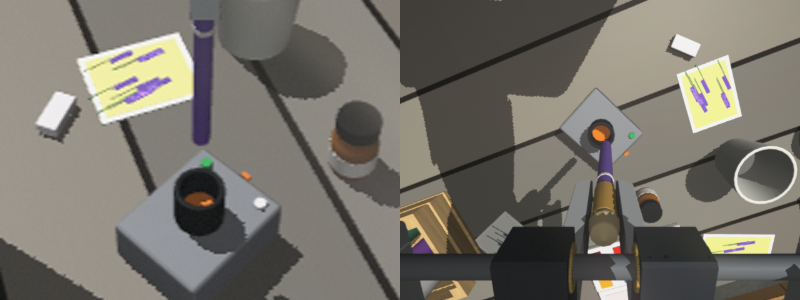

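Run:
```python
import cv2
w=cv2.imread('pics/m_w.png');cv2.imwrite('pics/m_wz.png',cv2.resize(w[180:280,260:393],(798,600),interpolation=cv2.INTER_CUBIC))
```

```text
(no output)
```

View pics/m_wz.png

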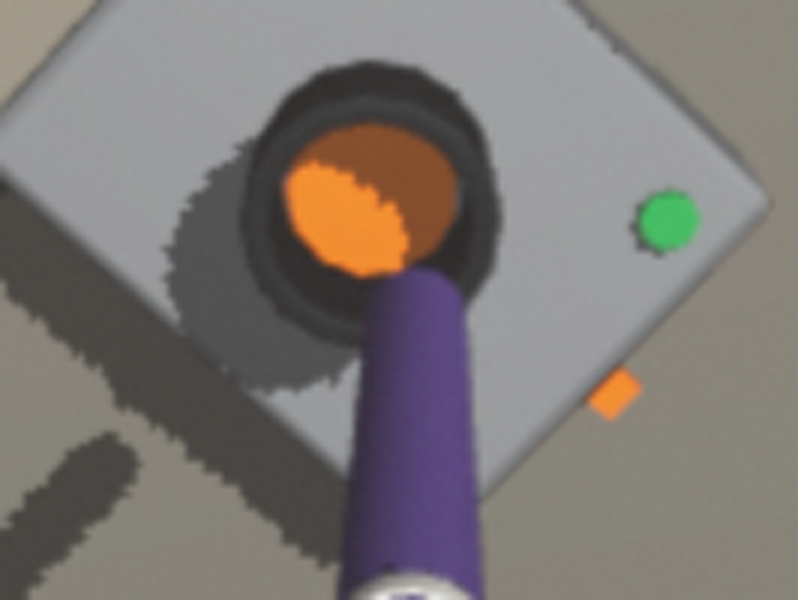

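The side view has the foot at (335.5,311), right above the rim at (335,332.5). The wrist view puts the rim at (321.7,217), about 5 mm further along −y. I'll split the difference, lower to just above the rim and check again.

Call:
send_rows(targets=[{"x": -0.005, "y": -0.018, "z": 0, "spin": 0, "claw": 0}, {"x": 0, "y": 0, "z": -0.06, "spin": 0, "claw": 0}, {"x": 0, "y": 0, "z": -0.06, "spin": 0, "claw": 0}, {"x": 0, "y": 0, "z": -0.06, "spin": 0, "claw": 0}, {"x": 0, "y": 0, "z": -0.05, "spin": 0, "claw": 0}, {"x": 0, "y": 0, "z": 0, "spin": 0, "claw": 0}, {"x": 0, "y": 0, "z": 0, "spin": 0, "claw": 0}, {"x": 0, "y": 0, "z": 0, "spin": 0, "claw": 0}])

```text
time_s: 7.8
ee_pos: [0.5199, -0.1983, 0.232]
eef_rot: [-3.142, 0.001, 2.78]
force: [0.3, -0.9, -0.4]
grip_width: 0.0181
grip_force: 25.0
```

Run:
```python
from h import *
o=get_obs();p=o['ee_pos'];print(o['time_s'],p,o['force'],o['grip_width'])
s=camera('side');mw=camera_model('wrist');w=camera('wrist')
print(proj('side',p+[0,0,-.141]),proj('side',[p[0],p[1],.082]),proj('wrist',p+[0,0,-.141],mw),proj('wrist',[p[0],p[1],.082],mw))
R=lambda i,x,y:cv2.resize(i[y:y+100,x:x+80],(400,500),interpolation=cv2.INTER_CUBIC)
cv2.imwrite('pics/n.png',np.hstack([R(s,295,270),R(w,285,190)]))
```

```text
7.8 [ 0.51988357 -0.19831149  0.23197756] [ 0.310321   -0.89929354 -0.37315972] 0.018113467929189216
(np.float64(335.1781826586596), np.float64(330.6753036154048)) (np.float64(335.09741537133476), np.float64(334.01584021500844)) (np.float64(327.7499228144179), np.float64(231.13187219394078)) (np.float64(327.7143453001223), np.float64(228.4690132628645))
```

View pics/n.png

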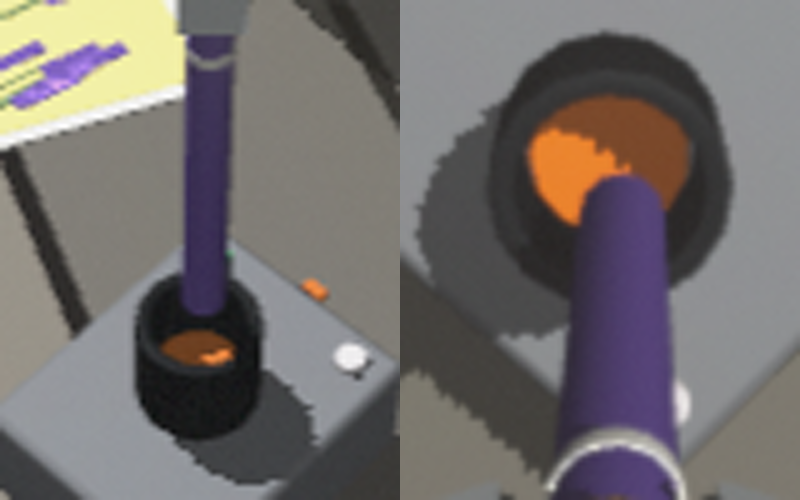

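The foot is centred over the tube to about 3 mm. I'll shift it −2 mm in x, go down to just above the plunger, then press in small steps while watching the force.

Call:
send_rows(targets=[{"x": -0.01, "y": 0, "z": 0, "spin": 0, "claw": 0}, {"x": 0, "y": 0, "z": -0.03, "spin": 0, "claw": 0}, {"x": 0, "y": 0, "z": -0.03, "spin": 0, "claw": 0}, {"x": 0, "y": 0, "z": -0.03, "spin": 0, "claw": 0}, {"x": 0, "y": 0, "z": -0.03, "spin": 0, "claw": 0}, {"x": 0, "y": 0, "z": -0.02, "spin": 0, "claw": 0}, {"x": 0, "y": 0, "z": -0.01, "spin": 0, "claw": 0}, {"x": 0, "y": 0, "z": 0, "spin": 0, "claw": 0}, {"x": 0, "y": 0, "z": 0, "spin": 0, "claw": 0}, {"x": 0, "y": 0, "z": 0, "spin": 0, "claw": 0}], force=35)

```text
time_s: 8.9
ee_pos: [0.5178, -0.1983, 0.2017]
eef_rot: [-3.142, 0.0, 2.78]
force: [-0.5, 0.4, -0.4]
grip_width: 0.0176
grip_force: 35.0
```

Call:
send_rows(targets=[{"x": 0, "y": 0, "z": -0.01, "spin": 0, "claw": 0}, {"x": 0, "y": 0, "z": -0.01, "spin": 0, "claw": 0}, {"x": 0, "y": 0, "z": -0.01, "spin": 0, "claw": 0}, {"x": 0, "y": 0, "z": 0, "spin": 0, "claw": 0}, {"x": 0, "y": 0, "z": 0, "spin": 0, "claw": 0}, {"x": 0, "y": 0, "z": 0, "spin": 0, "claw": 0}])

```text
time_s: 9.5
ee_pos: [0.5177, -0.1983, 0.1956]
eef_rot: [-3.142, 0.0, 2.78]
force: [0.2, 0.2, 2.2]
grip_width: 0.0175
grip_force: 35.0
```

Call:
send_rows(targets=[{"x": 0, "y": 0, "z": -0.01, "spin": 0, "claw": 0}, {"x": 0, "y": 0, "z": -0.01, "spin": 0, "claw": 0}, {"x": 0, "y": 0, "z": 0, "spin": 0, "claw": 0}, {"x": 0, "y": 0, "z": 0, "spin": 0, "claw": 0}, {"x": 0, "y": 0, "z": 0, "spin": 0, "claw": 0}])

```text
time_s: 10.0
ee_pos: [0.5177, -0.1982, 0.1915]
eef_rot: [-3.142, 0.0, 2.78]
force: [-0.0, 0.4, 2.6]
grip_width: 0.0177
grip_force: 35.0
```

Call:
send_rows(targets=[{"x": 0, "y": 0, "z": -0.01, "spin": 0, "claw": 0}, {"x": 0, "y": 0, "z": -0.005, "spin": 0, "claw": 0}, {"x": 0, "y": 0, "z": 0, "spin": 0, "claw": 0}, {"x": 0, "y": 0, "z": 0, "spin": 0, "claw": 0}, {"x": 0, "y": 0, "z": 0, "spin": 0, "claw": 0}, {"x": 0, "y": 0, "z": 0, "spin": 0, "claw": 0}])

```text
time_s: 10.6
ee_pos: [0.5177, -0.1982, 0.1885]
eef_rot: [3.142, 0.0, 2.78]
force: [0.5, 0.1, 1.7]
grip_width: 0.0175
grip_force: 35.0
```

Run:
```python
from h import *
F=[];I=[]
for k in range(12):
    I.append(camera('side'));o=get_obs();F.append(np.r_[o['force'],o['ee_pos'][2]])
print(np.mean(F,0),np.std(F,0),o['time_s'])
def tab(i):
    c=i[285:345,345:375].astype(int);m=(c[...,2]>150)&(c[...,0]<90)&(c[...,1]<150);y,x=np.nonzero(m);return len(y),x.mean()+345,y.mean()+285
print(tab(cv2.imread('pics/side0.png')),tab(I[-1]))
s=I[-1]
R=lambda i,x,y:cv2.resize(i[y:y+100,x:x+80],(400,500),interpolation=cv2.INTER_CUBIC)
cv2.imwrite('pics/f.png',np.hstack([R(s,295,270),R(camera('top'),385,210)]))
```

```text
[-0.03783506 -0.09682965  3.05260933  0.18845836] [2.81199182e-01 6.16734767e-01 2.97369072e-01 2.01202381e-05] 11.2
(12, np.float64(357.8333333333333), np.float64(327.5)) (0, np.float64(nan), np.float64(nan))<stdin>:7: RuntimeWarning: Mean of empty slice.
  ret = ret.dtype.type(ret / rcount)
```

View pics/f.png

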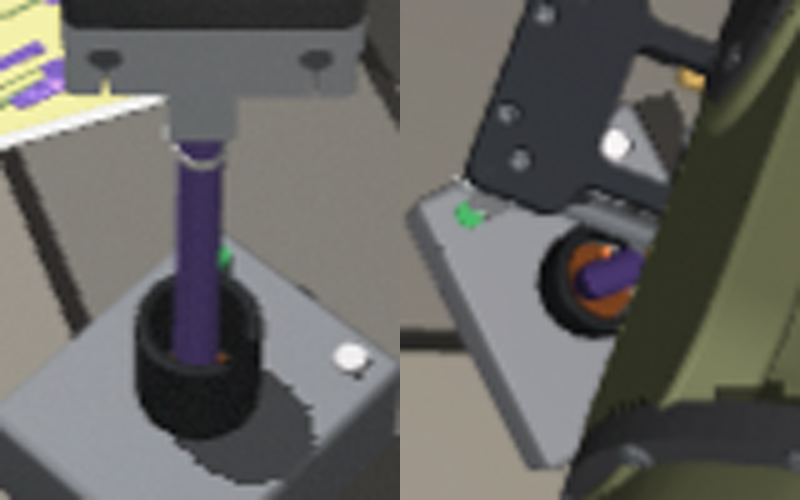

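Run:
```python
from h import *
np.set_printoptions(precision=2,suppress=True)
a=cv2.imread('pics/n.png')[:,:400].astype(int);b=cv2.imread('pics/f.png')[:,:400].astype(int)
pa=np.array([.5199,-.1983,.232]);pb=np.array([.5177,-.1982,.1885])
for h in (-.02,-.01,0.):print(h,(np.array(proj('side',pb+[0,0,h]))-proj('side',pa+[0,0,h]))*5)
# ring / finger-edge row along the handle's centre: brightness profile
for i,c,r in((a,211,(20,90)),(b,200,(115,185))):
    g=i[r[0]:r[1],c-4:c+5].sum(2).mean(1);print(r[0],g[::3].round().astype(int))
w=camera('wrist');m=camera_model('wrist');p=get_obs()['ee_pos']
print(proj('wrist',[.5203+.057*.46*2,-.17,.04],m))
cv2.imwrite('pics/w9.png',cv2.resize(w[180:300,290:450],(800,600),interpolation=cv2.INTER_CUBIC))
```

```text
-0.02 [ -9.51 100.81]
-0.01 [ -9.64 102.87]
0.0 [ -9.76 104.99]
20 [312 312 313 320 312 255 207 208 207 207 207 211 213 273 342 368 327 244
 201 206 204 204 206 206]
115 [313 313 311 311 312 314 317 320 283 232 204 193 198 188 195 275 349 360
 306 228 200 193 195 197]
(np.float64(380.77149010261934), np.float64(275.7344512734127))
```

View pics/w9.png

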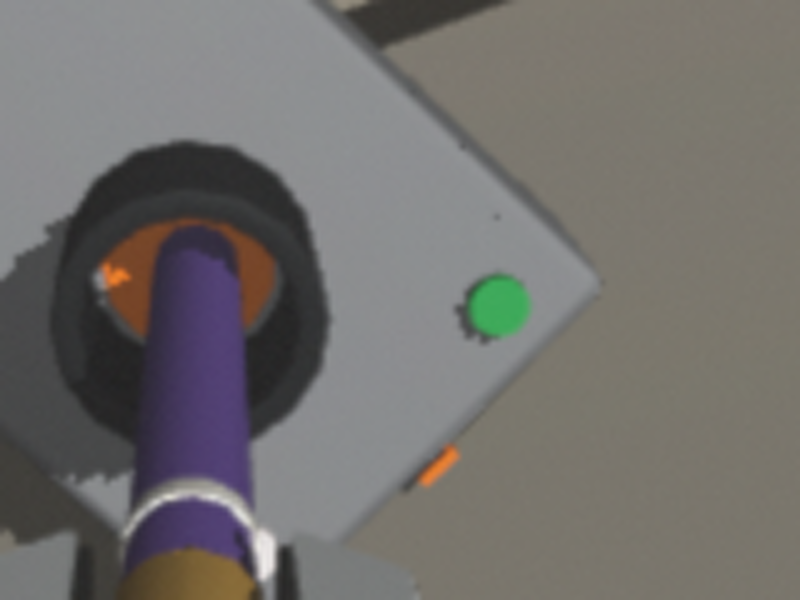

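The foot sits flat and central on the plunger. Position, force and the ring's shift all give 7.5–10 mm of travel. I'll press 1 mm more with a firmer grip and check that it holds steady.

Call:
send_rows(targets=[{"x": 0, "y": 0, "z": 0, "spin": 0, "claw": 0}, {"x": 0, "y": 0, "z": 0, "spin": 0, "claw": 0}, {"x": 0, "y": 0, "z": -0.005, "spin": 0, "claw": 0}, {"x": 0, "y": 0, "z": 0, "spin": 0, "claw": 0}, {"x": 0, "y": 0, "z": 0, "spin": 0, "claw": 0}, {"x": 0, "y": 0, "z": 0, "spin": 0, "claw": 0}], force=50)

```text
time_s: 11.9
ee_pos: [0.5177, -0.1982, 0.1875]
eef_rot: [-3.142, 0.0, 2.78]
force: [-0.2, -0.2, 3.4]
grip_width: 0.0173
grip_force: 50.0
```

Run:
```python
from h import *
F=[]
for k in range(30):
    camera('side');o=get_obs();F.append(np.r_[o['force'],o['ee_pos'][2]])
F=np.array(F);print(F[:10].mean(0),F[10:20].mean(0),F[20:].mean(0),o['time_s'],o['grip_force'])
```

```text
[-0.01167287 -0.0819386   3.03742298  0.18745811] [-0.09990592 -0.19431225  3.55443501  0.18743501] [-0.11390579 -0.08917562  3.37021943  0.18744414] 13.4 50.00067906745244
```

```bash
python3 -c "
from station import *
print(hand_in())"
```

```text
the job is handed in; nothing more can be done
None
```

I handed the job in with the gripper holding the lavender brush upright on the plunger, pressed an estimated 9–10 mm and steady at about 3.5 N; the hand-in returned no verdict.

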